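# Fit a spread retaining ring to the axle groove

### The job

Close the hold-down clamp of the fixture fully onto the foot of the axle stub. Then take the circlip pliers from their rest by the orange handles, squeeze them fully so that the ring on their tips is spread, and bring the ring level and centred from above over the free end of the axle down to the groove, without forcing it against the axle. Finish while still holding the pliers there squeezed, the ring spread round the axle level with the groove and the pliers resting on nothing; leave the other things on the bench alone.

Things in the scene. Friction and masses are not known exactly. Their poses are not given: they have to be found in the camera images.
- fixture: aluminium nest plate, 150 x 130 mm (x, y), 20 mm thick, fixed to the bench, with the axle stub standing in its round nest and a hold-down clamp on its -y side; origin at the centre of the underside, directly under the nest's axis; z up
- clamp (a joint): clamp angle, rad: 0 = closed, level along the fixture's -x over the axle's foot; grows as its red end rises; starts open at 0.6 to 1.05 (range to 1.3). Stiff hinge: stays where it is left, about 1.3 N at the handle moves it. Its axis is the fixture's y through clamp_hinge; steel arm 14 mm wide, 10 mm thick
- clamp_hinge (a point): point on the clamp's hinge axis, in the middle of its arm's width: (62, -31, 34) mm in the fixture's frame, between two blue cheeks that reach 42 mm above the bench
- clamp_grip (a point): middle of the clamp's red round handle bar, 13 mm thick, 38 mm long along the fixture's y axis, sticking out to -y beside the arm. It lies 125 mm from the hinge axis and 28 mm towards -y from clamp_hinge; 34 mm above the bench when closed, when the plate's top lies 14 mm below it. It can be pinched from above across the bar with the fingertips and led round the hinge, or pushed down
- axle: steel axle stub with a brass collar, 66 mm high, loose in the nest with 0.5 mm play; origin at the centre of its bottom, 6 mm above the bench; foot disc 76 mm across with its top 28 mm above the bench; brass collar 44 mm across up to 40 mm; above it the shaft, 30 mm across, up to 72 mm, with a 3 mm chamfer at the end
- axle_groove (a point): on the axle's axis at mid height of the ring groove: 52.5 mm above the bench; the groove is 9 mm high and 25 mm across at its bottom, in the 30 mm shaft
- axle_top (a point): on the axle's axis at its free upper end, 72 mm above the bench
- pliers_rest: black rest fixed to the bench: two 30 mm high blocks on a 6 mm base plate; origin at the underside below the pliers' pivot; the pliers lie flat on it, axes parallel. In its frame one block is under the pivot (x -8 to 14 mm, 30 mm wide), one under the handle ends (x -106 to -88 mm, 78 mm wide); between them the handles are free
- pliers: circlip pliers, 195 mm long, 0.17 kg, lying flat; origin on the pivot axis at the underside; x from the handles to the ring, z up. Two orange handles at x -110 to -30 mm, each 12 mm wide, 16 mm thick (z 0 to 16). Relaxed they splay: 49 mm over their outsides at x = -50, 70 mm at the ends; squeezed: parallel, 32 mm. Both move alike, so pivot, x axis and ring centre stay put
- handle_mid (a point): where to grip: on the pliers' centre line between the handles, x = -50, z = 8 mm (half their thickness), 38 mm above the bench at the start; pinch both handles along the pliers' y axis with about 60 N or more. The rest carries them meanwhile, but swinging pads can lift the arm some mm: compare the tool's height after closing with this point's before
- ring_center (a point): centre of the steel ring held on the plier tips: at x = +65 mm, z = 8 mm in the pliers' frame, i.e. 115 mm ahead of handle_mid. The ring is 3 mm thick (z) and 4 mm wide and stays on the tips; its gap faces the pliers. Relaxed it is 26 mm wide inside and cannot pass the 30 mm shaft; spread it is round with 35 mm inside and 43 mm outside diameter
- squeeze (a joint): how far each plier handle is squeezed, rad: 0 = relaxed, ring closed; 0.17 = fully squeezed on the stop, ring fully spread (a strong grip reads up to 0.19). A spring pushes back with about 5 N at handle_mid at the start and 12 N fully squeezed
- marker: red and white marker pen, 135 mm long, lying; origin at the centre of its underside; bystander, leave alone
- tape_black: small roll of black tape, 53 mm across, 19 mm high; origin at the centre of its underside; bystander, leave alone
- side_cutters: side cutters with orange-red handles, 108 mm long, lying; origin at the centre of its underside; bystander, leave alone (NOT the circlip pliers)
- solder_spool: blue spool of solder, 48 mm across, 36 mm high; origin at the centre of its underside; bystander, leave alone

How it is judged (in metres and radians):
On the way, in this order (a step that is already met when the one before it is completed fails the run):
1. the clamp is closed (value of joint clamp below 0.05 rad), for 0.2 s.
2. the ring is held spread above the axle's end, centred on it (value of joint squeeze above 0.14 rad and horizontal distance between ring_center and axle_top below 0.01 m and z of ring_center in the frame of axle_top above 0.002 m), for 0.05 s.
At the end, for the whole second after the job is handed in: Clamp closed within 0.06 rad; pliers still and in the grip (over 8 N), squeezed to at least 0.145 rad, level within 0.1 rad; ring centre within 4 mm of the axle's axis and 3.5 mm of the groove's mid height; pliers press on the axle with under 4 N and on the fixture with under 1 N (value of joint clamp below 0.06 rad and value of joint squeeze above 0.145 rad and horizontal distance between ring_center and axle_groove below 0.004 m and z of ring_center in the frame of axle_groove between -0.0035 and 0.0035 m and angle between pliers's own z axis and vertical below 0.1 rad and linear speed of pliers below 0.02 m/s and contact force between the fingers and pliers above 8 N and contact force between pliers and axle below 4 N and contact force between pliers and fixture below 1 N); the arm keeps its last pose, push and grip.
It fails at once if the ring or pliers are forced against the axle (over 25 N) (contact force between pliers and axle above 25 N).
It fails at once if the axle is pulled out of its nest (distance of axle from where it was at the start of the episode above 0.012 m).
It fails at once if a bystander is disturbed (moved over 30 mm) (distance of any of marker, tape_black, side_cutters, solder_spool from where it was at the start of the episode above 0.03 m).
It also fails if it takes over 51 s, if anything falls off the work surface, if the arm or the gripper's body presses on something with over 40 N, if the wrist force passes 120 N, or if a joint passes its speed limit or range.

### The arm

A 6-joint arm with a two-finger parallel gripper is mounted at the origin on a cart in front of the work surface, level with it; the furniture and walls round the work are solid. World frame = base frame: x ahead of the robot, y to its left, z up, the work surface at z = 0. Lengths are in mm, angles in degrees, forces in N, time in s.
With the tool pointing down it reaches from about 350 to 775 mm from the base axis. Payload 5.5 kg.
Tool frame: the origin (TCP) lies midway between the tips of the shut fingers; the grasp point (between the pads) lies 19 mm behind it; z points along the fingers, y is the line along which they close (so a half turn about z gives the same grasp; the last joint's range is limited). The gripper opens to 85 mm and grips with 20 to 120 N. Pads are 22 mm wide; open, the fingers measure 114 mm over their backs; the gripper's body (76 mm by 85 mm) begins 54 mm behind the grasp point. The pads swing forward as they close: fully open they stand 13 mm farther back than shut.
Start: joints at [-74.805, 17.945, 2.641, 74.691, 0, 82.002], TCP at [226.455, -528.574, 231.323] pointing down, gripper open.
Joint ranges: [-158.12, 158.12], [-49.38, 96.58], [-58.88, 72.47], [-126.05, 133.96], [-84.25, 85.87], [-180, 180]. Speed limits (degrees/s): [147.25, 147.25, 180, 180, 180, 180].

### API

Orientations are given as [roll, pitch, yaw] about the fixed x, y, z axes, in that order (R = Rz(yaw) Ry(pitch) Rx(roll)).
In Python, from rig import robot gives the robot as it stands.
- The arm moves only by the tool jog_arm, never from a script. Its argument "commands" is a list of rows, each an object with "dp": the shift along the tool's x, y, z in m, a list of three; "rot": the turn, a rotation vector about the tool's x, y, z in degrees, a list of three. In form: [{"dp": [x, y, z], "rot": [rx, ry, rz]}, ...]. A call has 1 to 20 rows; each row shifts and turns the commanded pose from where the row before left it, along the tool's axes as they then stand; what a row does not reach is not made up. A row lasts 1/10 s, in which the tool goes at most 50 mm and 8.59 degrees, less where a joint would pass 70% of its speed; a pose out of reach is approached as far as the arm can. A call is refused whole if a number of a shift passes 0.05 or a number of a turn 8.59, either way. A call with a gripper value outside its range is refused whole. "jaw" is the opening, from -1 (shut) to 1 (fully open), set as the call begins (left out, the last holds). The fingers move at their own pace and stop on an object; "grip_force" is the grip in N (left out, the last holds). Time passes only in rows, so rows that do not move let the fingers close. It gives the time, the measured TCP pose, the force, the opening and the grip force at its end, in the units of the state.
- robot.read_state(): the state, without advancing time (a new reading comes with each control period).
- robot.capture(name): name is "scene" or "side" or "wrist"; returns the picture (400x640x3 uint8, red, green, blue); there is no depth.
- robot.camera_params(name): a dict with "intrinsics" (3x3 intrinsics, pixels), "k1" (the pictures are not rectified: a ray, as slopes to the right and down, at radius r is drawn at 1 + k1 r^2 times it, then the intrinsics apply), "R" (3x3) and "t" (3): a world point X has camera coordinates R X + t. Camera axes: x right, y down, z forward; pixel columns grow to the right and rows downward; lengths in mm; the calibration is good to about 2 mm. A picture is of the moment at which its call begins: read the wrist's pose just before it. camera_params takes no time and is no camera call; for the wrist camera it gives the pose at the moment of the call.
- robot.close_job(): hands the job in; it is judged then, once.
Trained networks look in the newest picture that a camera, given by its name, has taken for a name from the list of things; names that differ only in an ending like _2 or _b are one class to them, and where a whole thing is asked for, a point or a joint stands for the part that bears it (a point fixed in the world has none). Each returns a list of dicts, best first, with "confidence" (0 to 1); they miss things now and then, are a little off and sometimes report something else, mostly with a low value. They report only what shows in the picture. A call takes as long as a camera call.
- robot.spot_in(camera, target): "box" ([left, top, right, bottom] in pixels, round what is visible of it).
- robot.cut_out(camera, target): "region" (400x640 bool, what is visible of it) and "box" ([left, top, right, bottom] in pixels, round what is visible of it).
- robot.place_of(camera, target): "position" ([column, row] in pixels: a listed point, or the origin of a listed thing).
The state is a dict: "time_s": time; "joints": joint angles; "qvel": joint speeds; "effort": joint torques, N m; "tcp_pos": TCP position; "tool_rot": TCP orientation; "wrist_force": force on the tool from outside, world axes, zero at the start; "ft_torque": the same for the moment, N m; "opening": finger opening in mm; "gripper_force": force on a finger pad.
Only numpy, scipy, OpenCV 4.12 (cv2) and the standard library are available. Lean on these libraries where they do the work, as an engineer would, in place of code of your own. Each camera call takes 0.05 s, during which the arm holds its last target. There are 200 camera calls.

## Working session

There is one attempt and no reset: what is moved stays moved. The work goes in short steps, Python scripts to look and compute and a tool call to move; the robot and the scene stay as the last step left them, time stands still between calls to the robot, and variables do not carry over. Pictures are saved under pics/ and viewed, at most 10 in all, crops included, and the job is handed in when it is done.

Besides the shell and the picture viewer there is one more tool, called in YAML: its name, and indented under it one key for each argument. jog_arm: Moves the arm, as the interface text tells. Its arguments: {"type":"object","properties":{"commands":{"type":"array"},"jaw":{"type":"number"},"grip_force":{"type":"number"}},"required":["commands"]}

```bash
ls; mkdir -p pics; cat > h.py <<'E'
from rig import robot
import numpy as np, cv2
from scipy.spatial.transform import Rotation as Ro
def cam(n):
    p=robot.camera_params(n); return [np.array(p[k],float) for k in('intrinsics','k1','R','t')]
def ray(c,px):
    K,k1,R,t=c; d=(np.linalg.inv(K)@[px[0],px[1],1])[:2]; s=d.copy()
    for _ in range(20): s=d/(1+k1*(s@s))
    v=R.T@np.r_[s,1]; return -R.T@t, v/np.linalg.norm(v)
def atz(c,px,z):
    o,v=ray(c,px); return o+v*(z-o[2])/v[2]
def proj(c,X):
    K,k1,R,t=c; x=R@np.array(X,float)+t; s=x[:2]/x[2]; s=s*(1+k1*(s@s)); return (K@np.r_[s,1])[:2]
def tri(cs,pxs):
    A=np.zeros((3,3));b=np.zeros(3);L=[]
    for c,p in zip(cs,pxs):
        o,v=ray(c,p);P=np.eye(3)-np.outer(v,v);A+=P;b+=P@o;L.append((o,P))
    X=np.linalg.solve(A,b); return X,[round(float(np.linalg.norm(P@(X-o))),1) for o,P in L]
def save(n,im): cv2.imwrite(f'pics/{n}.png',im[:,:,::-1])
def st():
    s=robot.read_state(); print({k:np.round(s[k],2).tolist() for k in('time_s','joints','tcp_pos','tool_rot','wrist_force','opening','gripper_force')}); return s
E
python3 - <<'E'
from h import *
st()
cs={}
for n in('scene','side'):
    im=robot.capture(n); save(n+'0',im); cs[n]=cam(n)
    print(n,cs[n][1],(-cs[n][2].T@cs[n][3]).round())
pts=['clamp_hinge','clamp_grip','axle_groove','axle_top','handle_mid','ring_center','fixture','axle','pliers','pliers_rest','marker','tape_black','side_cutters','solder_spool']
for t in pts:
    r={n:robot.place_of(n,t)[:2] for n in cs}
    print(t,{n:[(np.round(d['position']).tolist(),round(d['confidence'],2)) for d in r[n]] for n in r})
    if all(r.values()): 
        X,e=tri([cs[n] for n in cs],[r[n][0]['position'] for n in cs]); print('    ',X.round(1),e)
E
```

```text
pics
{'time_s': 0.0, 'joints': [-74.81, 17.99, 2.58, 74.69, -0.0, 82.0], 'tcp_pos': [226.31, -528.04, 230.39], 'tool_rot': [-179.89, -0.01, 23.19], 'wrist_force': [0.36, -0.68, 0.15], 'opening': 85.04, 'gripper_force': 0.0}
scene -0.09763453826037939 [-168. -870.  832.]
side 0.02182480324440247 [ 570. -781.  566.]
clamp_hinge {'scene': [([347.0, 222.0], 0.61)], 'side': [([333.0, 236.0], 0.92), ([308.0, 220.0], 0.39)]}
     [631.  -92.8  35.9] [1.2, 1.2]
clamp_grip {'scene': [([328.0, 203.0], 0.54)], 'side': [([303.0, 203.0], 0.82), ([378.0, 235.0], 0.71)]}
     [561.2 -92.  129.2] [3.1, 3.1]
axle_groove {'scene': [], 'side': [([310.0, 219.0], 0.92), ([334.0, 237.0], 0.51)]}
axle_top {'scene': [([318.0, 211.0], 0.89)], 'side': [([307.0, 211.0], 0.83)]}
     [570.3 -43.   74.3] [2.8, 2.8]
handle_mid {'scene': [([242.0, 196.0], 0.67)], 'side': [([271.0, 181.0], 0.97), ([310.0, 223.0], 0.32)]}
     [467.7 164.6  53.1] [2.3, 2.3]
ring_center {'scene': [([276.0, 189.0], 0.8)], 'side': [([313.0, 186.0], 0.75)]}
     [589.7 170.6  27.2] [1.0, 1.0]
fixture {'scene': [([318.0, 234.0], 0.72)], 
[... 285 characters left out ...]
[524.8 182.8  26.8] [1.8, 1.8]
pliers_rest {'scene': [([257.0, 201.0], 0.62)], 'side': [([287.0, 196.0], 0.78), ([354.0, 197.0], 0.45)]}
     [513.4 154.2  12.8] [9.0, 9.0]
marker {'scene': [([276.0, 257.0], 0.77)], 'side': [([242.0, 242.0], 0.57)]}
     [410.4 -70.7  12.5] [2.3, 2.3]
tape_black {'scene': [([276.0, 188.0], 0.43)], 'side': [([380.0, 234.0], 0.78), ([310.0, 186.0], 0.43)]}
     [ 898.   549.1 -354.3] [74.1, 74.1]
side_cutters {'scene': [([253.0, 196.0], 0.66), ([331.0, 203.0], 0.63)], 'side': [([232.0, 315.0], 0.67)]}
     [ 382.7 -199.4  128.1] [158.3, 158.3]
solder_spool {'scene': [([317.0, 187.0], 0.78)], 'side': [([355.0, 199.0], 0.75)]}
     [712.8 122.6   8.2] [0.0, 0.0]
```

View pics/scene0.png

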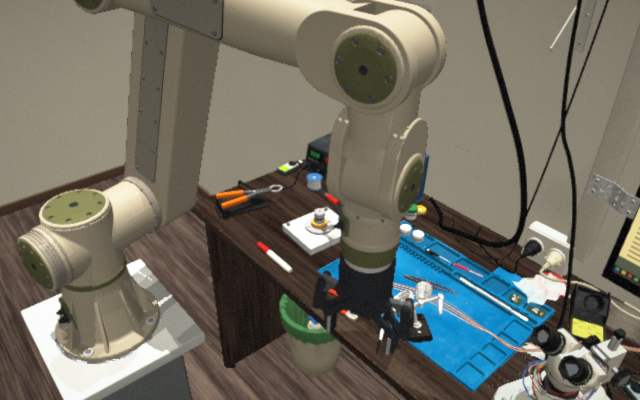

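View pics/side0.png

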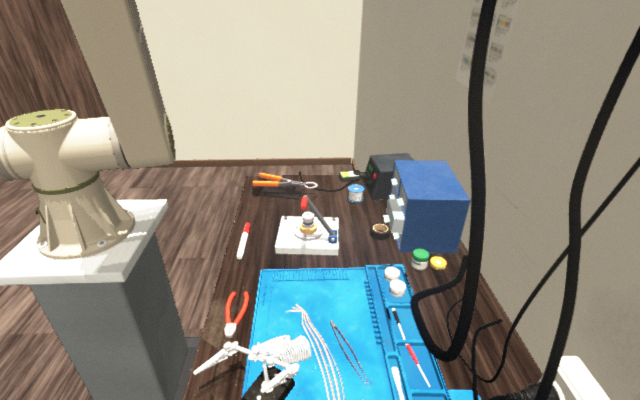

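The pictures show the fixture (side ~308,225) with its clamp open and red bar at ~(305,203). The orange pliers are at ~(285,185), and the bystanders are the marker (243,240), tape (380,230), spool (356,193) and cutters (236,312). The network had no clean position for the tape or the cutters. Next I'll work out where to put the wrist camera.

```bash
cat >> h.py <<'E'
def tool():
    s=robot.read_state(); return np.array(s['tcp_pos']),Ro.from_euler('xyz',s['tool_rot'],degrees=True).as_matrix()
E
python3 - <<'E'
from h import *
p,T=tool(); K,k1,R,t=cam('wrist'); print(K,k1); print('cam in tool',T.T@(-R.T@t-p),'axes',(T.T@R.T).round(3))
print('dp tool to (530,-60,330):',T.T@(np.array([530,-60,330])-p))
print(cam('side')[0],cam('scene')[0])
E
```

```text
[[311.99201244   0.         321.16534932]
 [  0.         311.99201244 197.50614562]
 [  0.           0.           1.        ]] 0.009416343473660703
cam in tool [  80.98335009   -0.24860511 -142.24893468] axes [[-0.001 -0.95  -0.312]
 [ 1.    -0.001  0.   ]
 [-0.    -0.312  0.95 ]]
dp tool to (530,-60,330): [ 463.54011417 -311.16249863  -98.71051536]
[[361.56223981   0.         312.61681858]
 [  0.         361.56223981 199.59770323]
 [  0.           0.           1.        ]] [[507.59970631   0.         321.01660054]
 [  0.         507.59970631 201.86419052]
 [  0.           0.           1.        ]]
```

jog_arm:
  commands:
    - {"dp":[0,0,-0.0125],"rot":[0,0,-8.35]}
    - {"dp":[0,0,-0.0125],"rot":[0,0,-8.35]}
    - {"dp":[0,0,-0.0125],"rot":[0,0,-8.35]}
    - {"dp":[0,0,-0.0125],"rot":[0,0,-8.35]}
    - {"dp":[0,0,-0.0125],"rot":[0,0,-8.35]}
    - {"dp":[0,0,-0.0125],"rot":[0,0,-8.35]}
    - {"dp":[0,0,-0.0125],"rot":[0,0,-8.35]}
    - {"dp":[0,0,-0.0125],"rot":[0,0,-8.35]}

```text
time_s: 2.3
tcp_pos: [226.4, -528.5, 331.9]
tool_rot: [180.0, 0.0, 90.3]
wrist_force: [0.7, 0.4, -0.5]
opening: 85.8
gripper_force: 0.0
```

jog_arm:
  commands:
    - {"dp":[0.0406,0.0217,0]}
    - {"dp":[0.0406,0.0217,0]}
    - {"dp":[0.0406,0.0217,0]}
    - {"dp":[0.0406,0.0217,0]}
    - {"dp":[0.0406,0.0217,0]}
    - {"dp":[0.0406,0.0217,0]}
    - {"dp":[0.0406,0.0217,0]}
    - {"dp":[0.0406,0.0217,0]}
    - {"dp":[0.0406,0.0217,0]}
    - {"dp":[0.0406,0.0217,0]}
    - {"dp":[0.0406,0.0217,0]}
    - {"dp":[0.0406,0.0217,0]}
    - {"dp":[0.0406,0.0217,0]}
    - {"dp":[0.0406,0.0217,0]}
    - {"dp":[0,0,0]}
    - {"dp":[0,0,0]}

```text
invalid input at $.commands[0]: expected keys dp, rot
```

jog_arm:
  commands:
    - {"dp":[0.0406,0.0217,0],"rot":[0,0,0]}
    - {"dp":[0.0406,0.0217,0],"rot":[0,0,0]}
    - {"dp":[0.0406,0.0217,0],"rot":[0,0,0]}
    - {"dp":[0.0406,0.0217,0],"rot":[0,0,0]}
    - {"dp":[0.0406,0.0217,0],"rot":[0,0,0]}
    - {"dp":[0.0406,0.0217,0],"rot":[0,0,0]}
    - {"dp":[0.0406,0.0217,0],"rot":[0,0,0]}
    - {"dp":[0.0406,0.0217,0],"rot":[0,0,0]}
    - {"dp":[0.0406,0.0217,0],"rot":[0,0,0]}
    - {"dp":[0.0406,0.0217,0],"rot":[0,0,0]}
    - {"dp":[0.0406,0.0217,0],"rot":[0,0,0]}
    - {"dp":[0.0406,0.0217,0],"rot":[0,0,0]}
    - {"dp":[0.0406,0.0217,0],"rot":[0,0,0]}
    - {"dp":[0.0406,0.0217,0],"rot":[0,0,0]}
    - {"dp":[0,0,0],"rot":[0,0,0]}
    - {"dp":[0,0,0],"rot":[0,0,0]}

```text
time_s: 3.9
tcp_pos: [530.4, 40.9, 330.9]
tool_rot: [-180.0, 0.0, 90.1]
wrist_force: [0.4, -1.7, -0.3]
opening: 85.3
gripper_force: 0.0
```

```bash
cat > look.py <<'E'
from h import *
import sys
def look(tg,n='wrist',name=None,show=1):
    c=cam(n); im=robot.capture(n); name and save(name,im)
    out={}
    for t in tg:
        r=robot.place_of(n,t)[:2]; out[t]=r
        show and print(n,t,[(np.round(d['position'],1).tolist(),round(d['confidence'],2)) for d in r])
    return c,out
E
python3 - <<'E'
from look import *
st()
Z=dict(clamp_hinge=34,clamp_grip=100,axle_groove=52.5,axle_top=72,handle_mid=38,ring_center=38,pliers=30,pliers_rest=0,fixture=0,side_cutters=0,tape_black=0,marker=0,solder_spool=0)
c,o=look(Z,'wrist','w1')
for t in o:
    for d in o[t][:2]: print(t,atz(c,d['position'],Z[t]).round(1))
E
```

```text
{'time_s': 3.9, 'joints': [-4.23, 12.74, 9.54, 86.84, -0.02, 85.62], 'tcp_pos': [530.42, 40.88, 330.85], 'tool_rot': [-179.95, 0.02, 90.15], 'wrist_force': [0.44, -1.65, -0.35], 'opening': 85.29, 'gripper_force': 0.0}
wrist clamp_hinge []
wrist clamp_grip [([346.9, 288.3], 0.59)]
wrist axle_groove [([347.2, 218.0], 0.81)]
wrist axle_top [([350.8, 222.7], 0.94)]
wrist handle_mid [([274.5, 34.9], 0.72), ([310.4, 51.6], 0.45)]
wrist ring_center [([358.4, 59.0], 0.78)]
wrist pliers [([310.8, 49.5], 0.65)]
wrist pliers_rest [([310.6, 48.8], 0.59)]
wrist fixture [([360.1, 59.7], 0.29)]
wrist side_cutters [([264.3, 325.2], 0.92)]
wrist tape_black [([461.6, 198.7], 0.67), ([263.7, 328.6], 0.56)]
wrist marker [([247.3, 209.7], 0.86)]
wrist solder_spool [([452.4, 78.0], 0.96), ([248.5, 211.9], 0.23)]
clamp_grip [ 567.3 -134.2  100. ]
axle_groove [569.  -48.1  52.5]
axle_top [572.5 -47.3  72. ]
handle_mid [472.5 192.2  38. ]
handle_mid [517.2 173.4  38. ]
ring_center [578.5 164.9  38. ]
pliers [517.5 176.8  30. ]
pliers_rest [516.3 181.4   0. ]
fixture [585.  167.8   0. ]
side_cutters [ 427. -282.    0.]
tape_black [755.3 -35.8   0. ]
tape_black [ 425.5 -289.6    0. ]
marker [411.9 -55.2   0. ]
solder_spool [716.5 144.1   0. ]
solder_spool [413.6 -59.    0. ]
```

View pics/w1.png

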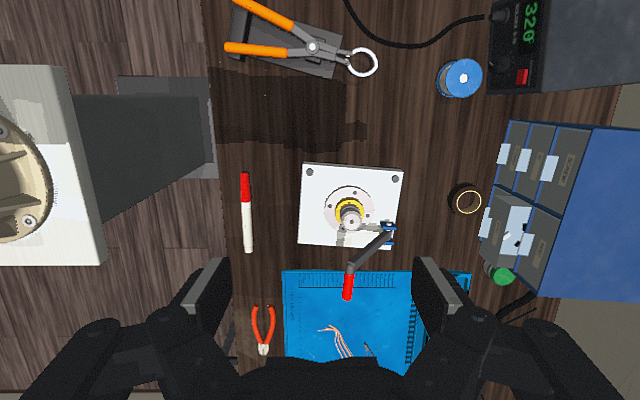

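The wrist view shows the fixture at ~(350,205), turned slightly, with the clamp hinge at ~(389,232) and the red bar at (348,287). The pliers lie from (235,25) to the ring at (363,62), and all the bystanders are clear of both. Next I'll fit the fixture's pose and the clamp angle.

```bash
python3 - <<'E'
from h import *
from scipy.optimize import least_squares
c=cam('wrist'); im=cv2.imread('pics/w1.png')
# plate corners on top face
hsv=cv2.cvtColor(im,cv2.COLOR_BGR2HSV)
m=((hsv[...,2]>150)&(hsv[...,1]<40)).astype(np.uint8)
m[:150]=0;m[262:]=0;m[:,:285]=0;m[:,415:]=0
pts=cv2.findNonZero(m).reshape(-1,2)
hull=cv2.convexHull(pts); W=np.array([atz(c,p,20)[:2] for p in hull.reshape(-1,2)],np.float32)
r=cv2.minAreaRect(W); print('rect',r, cv2.boxPoints(r).round(1).tolist())
# red bar
red=((hsv[...,1]>150)&(hsv[...,2]>90)&((hsv[...,0]<8)|(hsv[...,0]>172))).astype(np.uint8)
red[:265]=0;red[310:]=0;red[:,:330]=0;red[:,365:]=0
bp=cv2.findNonZero(red).reshape(-1,2); print('bar',bp.mean(0),bp.min(0),bp.max(0))
F=np.array(r[0]); 
for yaw in(-3,-4,-5):
  a=np.radians(yaw);Rz=np.array([[np.cos(a),-np.sin(a)],[np.sin(a),np.cos(a)]])
  def G(th): 
    q=np.array([62-125*np.cos(th),-59]); return np.r_[Rz@q+F,34+125*np.sin(th)]
  s=least_squares(lambda x:proj(c,G(x[0]))-bp.mean(0),[.85]); print(yaw,s.x,s.fun,G(s.x[0]),proj(c,np.r_[Rz@[62,-31]+F,34]))
E
```

```text
rect ((572.966796875, -46.902183532714844), (130.2412109375, 151.01376342773438), 85.33138275146484) [[492.3999938964844, -105.69999694824219], [642.9000244140625, -118.0], [653.5, 11.899999618530273], [503.0, 24.100000381469727]]
bar [347.284 286.244] [342 271] [353 300]
-3 [0.99439215] [ 0.18548405 -0.46094611] [ 563.76079351 -105.50068575  138.80347962] [387.48637424 232.47712476]
-4 [1.00278497] [ 0.11099805 -0.26974614] [ 563.61934724 -105.39261817  139.37155536] [387.04844822 233.0992939 ]
-5 [1.01108716] [ 0.03182732 -0.07562594] [ 563.47375711 -105.29702059  139.92619535] [386.59977231 233.71426598]
```

jog_arm:
  commands:
    - {"dp":[0,0,0],"rot":[0,0,4.8]}
    - {"dp":[-0.0357,0.0112,0.03],"rot":[0,0,0]}
    - {"dp":[-0.0357,0.0112,0.03],"rot":[0,0,0]}
    - {"dp":[-0.0357,0.0112,0.03],"rot":[0,0,0]}
    - {"dp":[-0.0357,0.0112,0.03],"rot":[0,0,0]}
    - {"dp":[0,0,0.02],"rot":[0,0,0]}
    - {"dp":[0,0,0],"rot":[0,0,0]}
    - {"dp":[0,0,0],"rot":[0,0,0]}
  jaw: -0.25
  grip_force: 30

```text
time_s: 5.4
tcp_pos: [562.8, -106.0, 191.5]
tool_rot: [-180.0, -0.0, 85.2]
wrist_force: [0.7, 0.3, -0.0]
opening: 31.8
gripper_force: 0.0
```

```bash
python3 - <<'E'
from look import *
s=st(); c=cam('wrist')
a=np.radians(-4.67);Rz=np.array([[np.cos(a),-np.sin(a)],[np.sin(a),np.cos(a)]]);F=np.array([573,-46.9])
c,o=look(['clamp_grip'],'wrist','w2')
for th in(.95,1.01,1.07): print(th,proj(c,np.r_[Rz@[62-125*np.cos(th),-59]+F,34+125*np.sin(th)]))
print(proj(c,np.r_[F,72]))
E
```

```text
{'time_s': 5.4, 'joints': [-18.7, 18.52, -2.17, 69.36, 0.0, 76.1], 'tcp_pos': [562.76, -105.99, 191.49], 'tool_rot': [-179.95, -0.02, 85.2], 'wrist_force': [0.66, 0.32, -0.04], 'opening': 31.77, 'gripper_force': 0.0}
wrist clamp_grip [([323.7, 217.0], 0.95)]
0.95 [312.4650685  218.26671877]
1.01 [321.58831925 220.58080684]
1.07 [331.41066345 222.75856873]
[326.77847616 121.94759292]
```

View pics/w2.png

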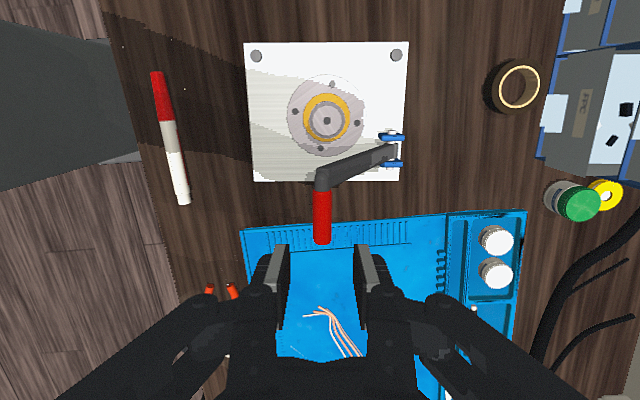

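The bar centre is at (322,217) and the axle end at (326,121), both within a couple of pixels of the model. I'll lower the fingers over the bar and pinch it.

jog_arm:
  commands:
    - {"dp":[0,0,0.02],"rot":[0,0,0]}
    - {"dp":[0,0,0.02],"rot":[0,0,0]}
    - {"dp":[0,0,0.02],"rot":[0,0,0]}
    - {"dp":[0,0,0],"rot":[0,0,0]}

```text
time_s: 5.9
tcp_pos: [562.1, -105.1, 130.4]
tool_rot: [-179.9, -0.0, 85.3]
wrist_force: [-0.8, -0.3, 0.4]
opening: 31.9
gripper_force: 0.0
```

jog_arm:
  commands:
    - {"dp":[0,0,0],"rot":[0,0,0]}
    - {"dp":[0,0,0],"rot":[0,0,0]}
    - {"dp":[0,0,0],"rot":[0,0,0]}
    - {"dp":[0,0,0],"rot":[0,0,0]}
    - {"dp":[0,0,0],"rot":[0,0,0]}
  jaw: -1
  grip_force: 30

```text
time_s: 6.4
tcp_pos: [563.7, -106.1, 133.1]
tool_rot: [179.9, -0.0, 85.2]
wrist_force: [-1.6, 1.7, 6.2]
opening: 11.6
gripper_force: 30.2
```

jog_arm:
  commands:
    - {"dp":[0,-0.0051,0.0036],"rot":[0,0,0]}
    - {"dp":[0,-0.0051,0.0036],"rot":[0,0,0]}
    - {"dp":[0,-0.0048,0.0041],"rot":[0,0,0]}
    - {"dp":[0,-0.0047,0.0041],"rot":[0,0,0]}
    - {"dp":[0,-0.0043,0.0045],"rot":[0,0,0]}
    - {"dp":[0,-0.0043,0.0046],"rot":[0,0,0]}
    - {"dp":[0,-0.0039,0.0049],"rot":[0,0,0]}
    - {"dp":[0,-0.0038,0.005],"rot":[0,0,0]}
    - {"dp":[0,-0.0034,0.0053],"rot":[0,0,0]}
    - {"dp":[0,-0.0032,0.0053],"rot":[0,0,0]}
    - {"dp":[0,-0.0028,0.0056],"rot":[0,0,0]}
    - {"dp":[0,-0.0027,0.0056],"rot":[0,0,0]}
    - {"dp":[0,-0.0023,0.0058],"rot":[0,0,0]}
    - {"dp":[0,-0.0021,0.0059],"rot":[0,0,0]}
    - {"dp":[0,-0.0017,0.006],"rot":[0,0,0]}
    - {"dp":[0,-0.0015,0.0061],"rot":[0,0,0]}
    - {"dp":[0,-0.0011,0.0061],"rot":[0,0,0]}
    - {"dp":[0,-0.0009,0.0062],"rot":[0,0,0]}
    - {"dp":[0,-0.0005,0.0065],"rot":[0,0,0]}
    - {"dp":[0,-0.0003,0.0065],"rot":[0,0,0]}

```text
time_s: 8.4
tcp_pos: [504.6, -101.7, 25.5]
tool_rot: [-180.0, 0.0, 85.2]
wrist_force: [4.2, -1.6, 2.5]
opening: 11.8
gripper_force: 33.2
```

jog_arm:
  commands:
    - {"dp":[0,0,0.001],"rot":[0,0,0]}
    - {"dp":[0,0,0],"rot":[0,0,0]}
    - {"dp":[0,0,0],"rot":[0,0,0]}

```text
time_s: 8.7
tcp_pos: [504.7, -101.6, 24.8]
tool_rot: [-180.0, 0.0, 85.2]
wrist_force: [4.7, -1.2, 1.0]
opening: 11.5
gripper_force: 32.9
```

jog_arm:
  commands:
    - {"dp":[0,0,0.001],"rot":[0,0,0]}
    - {"dp":[0,0,0.001],"rot":[0,0,0]}
    - {"dp":[0,0,0],"rot":[0,0,0]}
    - {"dp":[0,0,0],"rot":[0,0,0]}

```text
time_s: 9.1
tcp_pos: [504.6, -101.6, 23.1]
tool_rot: [-180.0, 0.0, 85.2]
wrist_force: [2.3, -1.9, 1.6]
opening: 11.3
gripper_force: 33.1
```

```bash
python3 - <<'E'
from look import *
s=st(); c=cam('wrist')
a=np.radians(-4.67);Rz=np.array([[np.cos(a),-np.sin(a)],[np.sin(a),np.cos(a)]]);F=np.array([573,-46.9])
c,o=look(['clamp_grip'],'wrist','w3')
for th in(0,.05,.1):
  P=lambda x,y:proj(c,np.r_[Rz@[62-x*np.cos(th),y]+F,34+x*np.sin(th)]).round(1)
  print(th,P(125,-59),P(125,-40),P(120,-24))
E
```

```text
{'time_s': 9.1, 'joints': [-20.31, 20.66, -25.1, 44.23, -0.03, 74.51], 'tcp_pos': [504.64, -101.61, 23.06], 'tool_rot': [-180.0, 0.03, 85.18], 'wrist_force': [2.29, -1.92, 1.58], 'opening': 11.34, 'gripper_force': 33.14}
wrist clamp_grip [([319.8, 271.0], 0.86)]
0 [321.3 269.9] [321.1 233.6] [332.3 200.7]
0.05 [321.6 277.1] [321.5 239.6] [333.1 205.3]
0.1 [322.7 284.9] [322.6 246.1] [334.8 210.2]
```

View pics/w3.png

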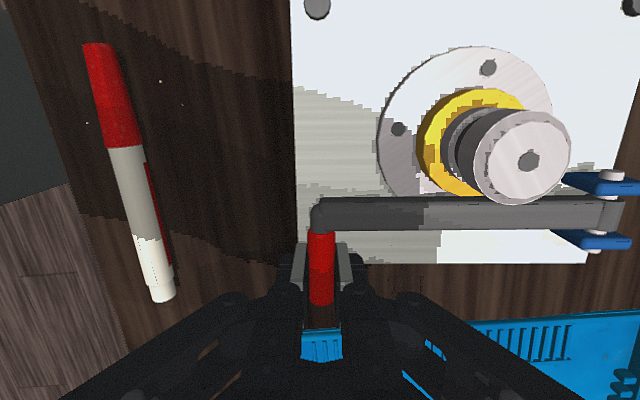

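The clamp is closed: the bar's inner end is at ~(321,233) and its centre at (320,271), which fits θ ≈ 0. I'll release it, rise, and turn the wrist for the pliers.

jog_arm:
  commands:
    - {"dp":[0,0,0],"rot":[0,0,0]}
    - {"dp":[0,0,0],"rot":[0,0,0]}
    - {"dp":[0,0,0],"rot":[0,0,0]}
  jaw: -0.1

```text
time_s: 9.5
tcp_pos: [503.1, -100.5, 22.2]
tool_rot: [-179.8, -0.1, 85.2]
wrist_force: [0.7, 0.3, 0.7]
opening: 38.2
gripper_force: 0.0
```

jog_arm:
  commands:
    - {"dp":[0,0,-0.02],"rot":[0,0,0]}
    - {"dp":[0,0,-0.04],"rot":[0,0,0]}
    - {"dp":[0,0,-0.04],"rot":[0,0,0]}
    - {"dp":[0,0,-0.01],"rot":[0,0,-8.5]}
    - {"dp":[0,0,-0.01],"rot":[0,0,-8.5]}
    - {"dp":[0,0,-0.01],"rot":[0,0,-8.5]}
    - {"dp":[0,0,-0.01],"rot":[0,0,-8.5]}
    - {"dp":[0,0,-0.01],"rot":[0,0,-8.5]}
    - {"dp":[0,0,-0.01],"rot":[0,0,-8.5]}
    - {"dp":[0,0,-0.01],"rot":[0,0,-8.5]}
    - {"dp":[0,0,-0.01],"rot":[0,0,-8.5]}
    - {"dp":[0,0,-0.01],"rot":[0,0,-8.5]}
    - {"dp":[0,0,-0.01],"rot":[0,0,-8.5]}
    - {"dp":[0,0,-0.01],"rot":[0,0,-8.5]}
    - {"dp":[0,0,-0.01],"rot":[0,0,-8.5]}
    - {"dp":[0,0,-0.01],"rot":[0,0,-8.5]}
    - {"dp":[0,0,-0.01],"rot":[0,0,-8.5]}
    - {"dp":[0,0,-0.01],"rot":[0,0,-8.5]}
    - {"dp":[0,0,-0.01],"rot":[0,0,-8.5]}
    - {"dp":[0,0,-0.01],"rot":[0,0,-8.5]}

```text
time_s: 11.5
tcp_pos: [503.9, -100.9, 292.8]
tool_rot: [179.9, -0.0, -129.9]
wrist_force: [0.7, -0.4, -0.2]
opening: 38.0
gripper_force: 0.0
```

jog_arm:
  commands:
    - {"dp":[0,0,0],"rot":[0,0,-8.3]}
    - {"dp":[0,0,0],"rot":[0,0,-8.3]}
    - {"dp":[0,0,0],"rot":[0,0,-8.3]}
    - {"dp":[0,0,0],"rot":[0,0,-8.3]}
    - {"dp":[0,0,0],"rot":[0,0,-8.3]}
    - {"dp":[0,0,0],"rot":[0,0,-8.3]}
    - {"dp":[0,0,0],"rot":[0,0,-8.3]}
    - {"dp":[0,0,0],"rot":[0,0,-8.3]}
    - {"dp":[0,0,0],"rot":[0,0,-8.3]}
    - {"dp":[0,0,0],"rot":[0,0,-8.3]}
    - {"dp":[0,0,0],"rot":[0,0,-8.3]}
    - {"dp":[0,0,0],"rot":[0,0,-8.3]}
    - {"dp":[0,0,0],"rot":[0,0,-8.3]}
    - {"dp":[0,0,0],"rot":[0,0,-8.3]}
    - {"dp":[0,0,0],"rot":[0,0,0]}
  jaw: 1

```text
time_s: 13.0
tcp_pos: [512.3, -72.0, 292.4]
tool_rot: [178.8, 0.1, -16.3]
wrist_force: [0.6, -0.9, 0.3]
opening: 85.5
gripper_force: 0.0
```

jog_arm:
  commands:
    - {"dp":[-0.0147,-0.0352,0.0131],"rot":[0,0,0]}
    - {"dp":[-0.0147,-0.0352,0.0131],"rot":[0,0,0]}
    - {"dp":[-0.0147,-0.0352,0.0131],"rot":[0,0,0]}
    - {"dp":[-0.0147,-0.0352,0.0131],"rot":[0,0,0]}
    - {"dp":[-0.0147,-0.0352,0.0131],"rot":[0,0,0]}
    - {"dp":[-0.0147,-0.0352,0.0131],"rot":[0,0,0]}
    - {"dp":[-0.0147,-0.0352,0.0131],"rot":[0,0,0]}
    - {"dp":[0,0,0],"rot":[0,0,0]}
    - {"dp":[0,0,0],"rot":[0,0,0]}

```text
time_s: 13.9
tcp_pos: [482.0, 189.4, 195.1]
tool_rot: [178.6, 0.1, -16.3]
wrist_force: [0.2, -0.1, 0.7]
opening: 85.4
gripper_force: 0.0
```

```bash
python3 - <<'E'
from look import *
st()
Z=dict(handle_mid=38,ring_center=38,pliers=30,pliers_rest=0)
c,o=look(Z,'wrist','w4')
for t in o:
    for d in o[t][:2]: print(t,atz(c,d['position'],Z[t]).round(1))
E
```

```text
{'time_s': 13.9, 'joints': [13.22, 13.18, -8.89, 68.72, -1.13, -150.44], 'tcp_pos': [482.04, 189.39, 195.1], 'tool_rot': [178.63, 0.13, -16.33], 'wrist_force': [0.23, -0.11, 0.66], 'opening': 85.44, 'gripper_force': 0.0}
wrist handle_mid [([319.7, 191.0], 0.73)]
wrist ring_center [([316.2, 63.5], 0.74), ([547.7, 167.1], 0.27)]
wrist pliers []
wrist pliers_rest [([316.0, 135.9], 0.66)]
handle_mid [471. 191.  38.]
ring_center [584.9 160.7  38. ]
ring_center [429.5 -32.4  38. ]
pliers_rest [519.8 180.    0. ]
```

View pics/w4.png

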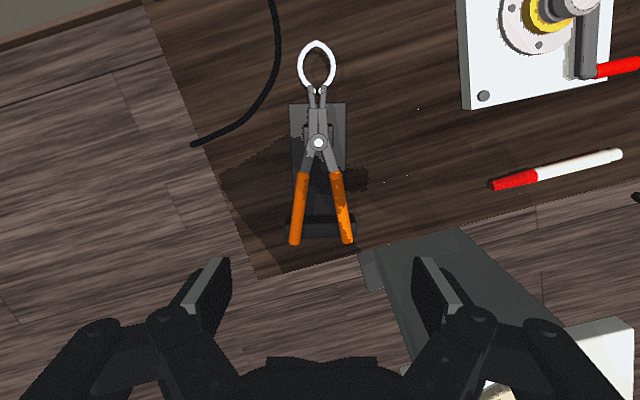

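The pliers lie with the ring at ~(317,66), the pivot at (318,142) and the handle ends at (294,244) and (348,242). The tool is tilted 1.4°, which needs taking out. Next I'll measure the centre line.

```bash
python3 - <<'E'
from h import *
c=cam('wrist'); im=cv2.imread('pics/w4.png'); hsv=cv2.cvtColor(im,cv2.COLOR_BGR2HSV)
o=((hsv[...,0]>5)&(hsv[...,0]<20)&(hsv[...,1]>170)&(hsv[...,2]>120)).astype(np.uint8); o[:150]=0;o[260:]=0;o[:,:270]=0;o[:,370:]=0
n,l,s,ce=cv2.connectedComponentsWithStats(o); A=[i for i in range(1,n) if s[i,4]>200]; print(s[A],ce[A])
mid=np.mean([atz(c,ce[i],46)[:2] for i in A],0); print('handles centre (x~-70)',mid,[atz(c,ce[i],46) for i in A])
w=((hsv[...,2]>200)&(hsv[...,1]<40)).astype(np.uint8); w[:30]=0;w[100:]=0;w[:,:280]=0;w[:,350:]=0
hull=cv2.convexHull(cv2.findNonZero(w)); (x,y),ax,an=cv2.fitEllipse(hull); W=np.array([atz(c,p,39)[:2] for p in hull.reshape(-1,2)]); print('ring',(x,y),ax,an,atz(c,(x,y),38),W.min(0),W.max(0))
p=atz(c,(318.5,142.5),47)[:2]; print('pivot',p)
r=atz(c,(x,y),38)[:2]
for q in (mid,p): 
  d=r-q; print(np.linalg.norm(d),np.degrees(np.arctan2(d[1],d[0])))
E
```

```text
[[330 171  23  73 791]
 [289 172  20  74 805]] [[341.18584071 207.35777497]
 [298.13416149 208.33416149]]
handles centre (x~-70) [458.24013987 194.39642635] [array([452.43766531, 173.70941605,  46.        ]), array([464.04261443, 215.08343665,  46.        ])]
ring (316.0685119628906, 66.19328308105469) (37.32228088378906, 51.34827423095703) 177.70266723632812 [584.79116275 159.69797168  38.        ] [562.17588199 142.87015881] [604.96312603 176.70683912]
pivot [520.82658051 176.81545708]
131.2217365692611 -15.332855555493214
66.215376516401 -14.981802117453286
```

jog_arm:
  commands:
    - {"dp":[0,0,0],"rot":[1.37,0,-0.93]}
    - {"dp":[-0.0045,0.0008,0.03],"rot":[0,0,0]}
    - {"dp":[-0.0045,0.0008,0.03],"rot":[0,0,0]}
    - {"dp":[0,0,0.03],"rot":[0,0,0]}
    - {"dp":[0,0,0],"rot":[0,0,0]}
    - {"dp":[0,0,0],"rot":[0,0,0]}
  jaw: 0.5

```text
time_s: 14.75
tcp_pos: [473.9, 189.6, 106.2]
tool_rot: [-179.9, 0.1, -15.5]
wrist_force: [0.3, 0.3, 0.1]
opening: 64.0
gripper_force: 0.0
```

```bash
python3 - <<'E'
from look import *
st(); c,o=look(['handle_mid','ring_center'],'wrist','w5')
for t in o:
    for d in o[t][:1]: print(t,atz(c,d['position'],38).round(1))
im=cv2.imread('pics/w5.png'); hsv=cv2.cvtColor(im,cv2.COLOR_BGR2HSV)
o=((hsv[...,0]>5)&(hsv[...,0]<20)&(hsv[...,1]>170)&(hsv[...,2]>120)).astype(np.uint8)
n,l,s,ce=cv2.connectedComponentsWithStats(o)
for i in range(1,n):
  if s[i,4]>300: print(s[i],ce[i],atz(c,ce[i],46))
print(proj(c,[473,190.2,38]),proj(c,[520.8,176.8,47]))
E
```

```text
{'time_s': 14.75, 'joints': [12.72, 15.15, -19.45, 55.42, 0.11, -151.74], 'tcp_pos': [473.88, 189.55, 106.21], 'tool_rot': [-179.91, 0.07, -15.54], 'wrist_force': [0.29, 0.29, 0.08], 'opening': 63.96, 'gripper_force': 0.0}
wrist handle_mid []
wrist ring_center []
[ 278  190   29   99 1506] [291.45484728 238.98273572] [463.4131381  215.37203294  46.        ]
[ 335  190   31   99 1492] [350.37265416 238.47453083] [452.53482822 174.73299841  46.        ]
[321.80716685 214.03529531] [321.97061326 147.31704253]
```

View pics/w5.png

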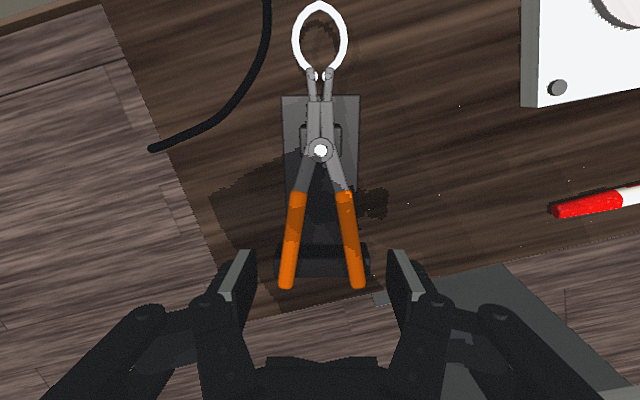

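The pivot is at (320,150), and the handles at (291,239) and (350,238) are centred between the pads. I'll descend.

jog_arm:
  commands:
    - {"dp":[0,-0.001,0.03],"rot":[0,0,0]}
    - {"dp":[0,0,0.03],"rot":[0,0,0]}
    - {"dp":[0,0,0.02],"rot":[0,0,0]}
    - {"dp":[0,0,0.007],"rot":[0,0,0]}
    - {"dp":[0,0,0],"rot":[0,0,0]}
    - {"dp":[0,0,0],"rot":[0,0,0]}

```text
time_s: 15.5
tcp_pos: [475.5, 191.5, 20.2]
tool_rot: [-179.9, -0.1, -15.5]
wrist_force: [0.9, -0.1, -0.2]
opening: 64.1
gripper_force: 0.0
```

jog_arm:
  commands:
    - {"dp":[0,0,0],"rot":[0,0,0]}
    - {"dp":[0,0,0],"rot":[0,0,0]}
    - {"dp":[0,0,0],"rot":[0,0,0]}
    - {"dp":[0,0,0],"rot":[0,0,0]}
    - {"dp":[0,0,0],"rot":[0,0,0]}
    - {"dp":[0,0,0],"rot":[0,0,0]}
    - {"dp":[0,0,0],"rot":[0,0,0]}
    - {"dp":[0,0,0],"rot":[0,0,0]}
  jaw: -1
  grip_force: 80

```text
time_s: 16.3
tcp_pos: [474.9, 192.4, 22.5]
tool_rot: [-179.7, -0.1, -15.5]
wrist_force: [-9.2, 1.9, 22.2]
opening: 28.4
gripper_force: 77.9
```

```bash
cat > ring.py <<'E'
from h import *
def ring(name,z):
    p,T=tool(); c=cam('wrist'); im=robot.capture('wrist'); save(name,im)
    K,k1,R,t=c
    hsv=cv2.cvtColor(im,cv2.COLOR_RGB2HSV); w=((hsv[...,2]>190)&(hsv[...,1]<45)).astype(np.uint8); w[130:]=0; w[:,:230]=0; w[:,410:]=0
    n,l,s,ce=cv2.connectedComponentsWithStats(w); print([ (s[i].tolist(),ce[i].round(1).tolist()) for i in range(1,n) if s[i,4]>60])
    return p,T,c,w
E
python3 - <<'E'
from ring import *
p,T,c,w=ring('w6',38)
st()
for x in (111,113,115,117): 
    X=p+T@[x,0,0]; X[2]=38; print(x,proj(c,X).round(1))
E
```

```text
[([267, 0, 40, 103, 1333], [286.6, 49.3]), ([348, 0, 45, 105, 1325], [370.1, 49.6]), ([293, 103, 22, 27, 499], [303.6, 116.3]), ([337, 104, 23, 26, 461], [348.3, 117.3])]
{'time_s': 16.35, 'joints': [12.96, 20.32, -25.73, 43.74, 0.2, -151.56], 'tcp_pos': [474.84, 192.42, 22.49], 'tool_rot': [-179.72, -0.09, -15.48], 'wrist_force': [-8.51, 1.27, 21.06], 'opening': 28.59, 'gripper_force': 77.91}
111 [322.7   4.7]
113 [322.7  -1.8]
115 [322.7  -8.4]
117 [322.8 -15. ]
```

View pics/w6.png

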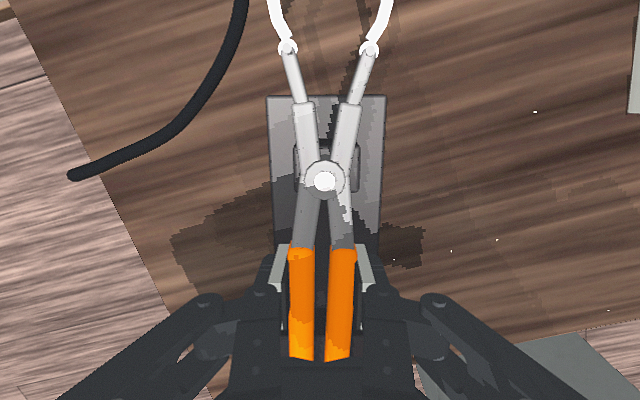

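The pliers are squeezed: the handles at ~(301,305) and (340,305) are parallel and the ring arcs are wide open at the top edge of the picture. I'll fit the ring circle in the tool frame from the visible arcs.

```bash
cat >> ring.py <<'E'
from scipy.optimize import least_squares
def fit(w,c,p,T,z,rmax=36):
    C=[];
    for r in range(1,rmax,2):
        x=np.flatnonzero(w[r]); L=x[x<325];Rr=x[x>325]
        if len(L)<4 or len(Rr)<4: continue
        for px,rad in((L.min()-.5,21.5),(L.max()+.5,17.5),(Rr.min()-.5,17.5),(Rr.max()+.5,21.5)): C.append((atz(c,(px,r),z),rad))
    P=np.array([T.T@(a-p) for a,_ in C]); rad=np.array([b for _,b in C])
    s=least_squares(lambda v:np.hypot(P[:,0]-v[0],P[:,1]-v[1])-rad-v[2],[113,0,0],loss='soft_l1'); return s.x,np.abs(s.fun).mean()
E
python3 - <<'E'
from ring import *
p,T=tool(); c=cam('wrist'); im=cv2.imread('pics/w6.png'); hsv=cv2.cvtColor(im,cv2.COLOR_BGR2HSV); w=((hsv[...,2]>190)&(hsv[...,1]<45)).astype(np.uint8); w[130:]=0; w[:,:230]=0; w[:,410:]=0
for z in(36,37,38,39,40): print(z,fit(w,c,p,T,z))
for z in (44,47,50): print('pivot',z,T.T@(atz(c,(324,180.5),z)-p))
im0=cv2.imread('pics/w5.png')
E
```

```text
36 (array([114.52223055,   2.38773614,   1.04644674]), np.float64(0.2662489581923949))
37 (array([114.23504634,   2.36425708,   0.87803225]), np.float64(0.2500717912995613))
38 (array([113.94839124,   2.34076015,   0.70985122]), np.float64(0.23426233334837931))
39 (array([113.66222391,   2.31724556,   0.54188727]), np.float64(0.2184565828735512))
40 (array([113.37652513,   2.29371359,   0.374132  ]), np.float64(0.20297572407589815))
pivot 44 [ 48.21318825   0.44039219 -21.43521196]
pivot 47 [ 49.01882487   0.41310053 -24.43390913]
pivot 50 [ 49.82446148   0.38580887 -27.43260629]
```

jog_arm:
  commands:
    - {"dp":[0,0,-0.01],"rot":[0,0,0]}
    - {"dp":[0,0,-0.02],"rot":[0,0,0]}
    - {"dp":[0,0,-0.03],"rot":[0,0,0]}
    - {"dp":[0,0,-0.03],"rot":[0,0,0]}
    - {"dp":[0,0,-0.02],"rot":[0,0,0]}
    - {"dp":[0,0,0],"rot":[0,0,0]}
    - {"dp":[0,0,0],"rot":[0,0,0]}
    - {"dp":[0,0,0],"rot":[0,0,0]}

```text
time_s: 17.15
tcp_pos: [473.2, 190.8, 127.6]
tool_rot: [-180.0, 0.1, -15.5]
wrist_force: [-1.4, -1.0, -2.4]
opening: 28.4
gripper_force: 79.4
```

```bash
python3 - <<'E'
from ring import *
p,T,c,w=ring('w7',38)
s=st()
for dz in(-13,-14.5,-15.5,-16.5,-18): print(dz,fit(w,c,p,T,p[2]-dz))
a=cv2.imread('pics/w6.png');b=cv2.imread('pics/w7.png')
cv2.imwrite('pics/cmp.png',np.hstack([a[:370,180:480],b[:370,180:480]]))
E
```

```text
[([267, 0, 30, 54, 573], [279.1, 23.6]), ([359, 0, 32, 56, 585], [377.3, 24.6])]
{'time_s': 17.2, 'joints': [12.88, 14.2, -17.49, 58.45, 0.09, -151.61], 'tcp_pos': [473.1, 190.73, 127.35], 'tool_rot': [-179.99, 0.17, -15.51], 'wrist_force': [-0.03, 0.43, -2.83], 'opening': 28.4, 'gripper_force': 79.39}
-13 (array([113.98239601,   2.04495827,   0.78668875]), np.float64(0.11451594434093268))
-14.5 (array([113.56797593,   2.01353162,   0.54174521]), np.float64(0.10636629682928739))
-15.5 (array([113.29182683,   1.99257151,   0.37851844]), np.float64(0.10184533961031669))
-16.5 (array([113.01575894,   1.97160443,   0.21533867]), np.float64(0.09857906197679031))
-18 (array([ 1.12601766e+02,  1.94014127e+00, -2.93575826e-02]), np.float64(0.09487674546523318))
```

View pics/cmp.png

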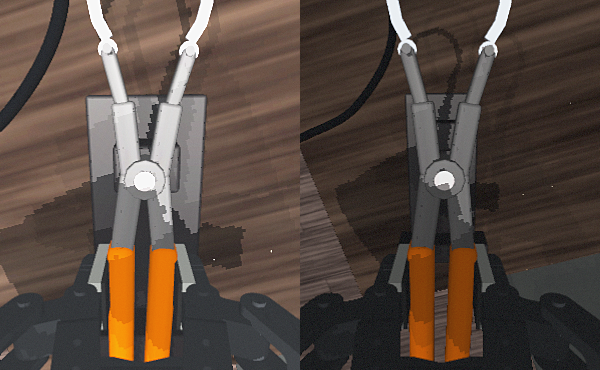

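The two crops match before and after lifting: tips at row ~47, pivot at row 180. So the pliers are still level and have not slipped in the grip. I'll go beside the axle and measure it from close by.

jog_arm:
  commands:
    - {"dp":[0,0,0],"rot":[0,0,2.25]}
    - {"dp":[0,0,0],"rot":[0,0,2.25]}
    - {"dp":[0.0092,0.0129,0],"rot":[0,0,0]}
    - {"dp":[0.0092,0.0129,0],"rot":[0,0,0]}
    - {"dp":[0.0092,0.0129,0],"rot":[0,0,0]}
    - {"dp":[0.0092,0.0129,0],"rot":[0,0,0]}
    - {"dp":[0.0092,0.0129,0],"rot":[0,0,0]}
    - {"dp":[0.0092,0.0129,0],"rot":[0,0,0]}
    - {"dp":[0.0092,0.0129,0],"rot":[0,0,0]}
    - {"dp":[0.0092,0.0129,0],"rot":[0,0,0]}
    - {"dp":[0.0092,0.0129,0],"rot":[0,0,0]}
    - {"dp":[0.0092,0.0129,0],"rot":[0,0,0]}
    - {"dp":[0,0,0],"rot":[0,0,0]}
    - {"dp":[0,0,0],"rot":[0,0,0]}

```text
time_s: 18.6
tcp_pos: [516.3, 38.0, 128.2]
tool_rot: [-179.9, 0.1, -20.1]
wrist_force: [-0.3, -0.1, -1.0]
opening: 28.5
gripper_force: 79.4
```

```bash
python3 - <<'E'
from ring import *
from look import look
p,T,c,w=ring('w8',38)
st(); print(fit(w,c,p,T,p[2]+15.5))
c,o=look(['axle_top','axle_groove','clamp_grip','clamp_hinge'],'wrist')
for t,z in(('axle_top',72),('axle_groove',52.5),('clamp_hinge',34),('clamp_grip',34)):
    for d in o[t][:1]: print(t,atz(c,d['position'],z).round(1))
print(proj(c,[573,-46.9,72]))
E
```

```text
[([267, 0, 30, 53, 566], [279.1, 23.6]), ([290, 0, 120, 130, 8711], [352.0, 49.2]), ([401, 77, 9, 34, 209], [406.0, 94.0])]
{'time_s': 18.65, 'joints': [-4.7, 14.87, -16.45, 58.75, 0.11, -164.67], 'tcp_pos': [516.21, 38.41, 128.3], 'tool_rot': [-179.91, 0.09, -20.03], 'wrist_force': [0.31, 0.25, -2.36], 'opening': 28.43, 'gripper_force': 79.35}
(array([164.03422682,   6.66653756,  40.5616623 ]), np.float64(2.732547188609139))
wrist axle_top [([420.0, 93.7], 0.63)]
wrist axle_groove [([411.8, 93.6], 0.81)]
wrist clamp_grip [([499.5, 155.0], 0.97)]
wrist clamp_hinge [([396.7, 92.7], 0.31)]
axle_top [572.4 -44.6  72. ]
axle_groove [572.4 -45.   52.5]
clamp_hinge [575.  -39.8  34. ]
clamp_grip [ 504.8 -100.8   34. ]
[423.53213173  91.35886211]
```

View pics/w8.png

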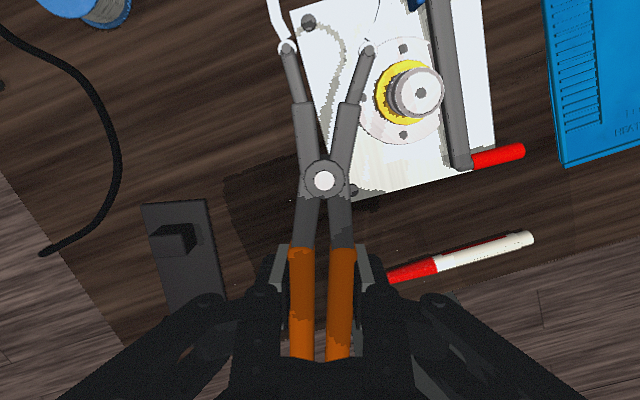

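The end face's centre hole shows at ~(421,94) and the clamp's red bar lies closed at (500,155). I'll refine the axle centre and work out the move.

```bash
python3 - <<'E'
from ring import *
p,T=tool(); c=cam('wrist'); im=cv2.imread('pics/w8.png'); g=cv2.cvtColor(im,cv2.COLOR_BGR2GRAY)
s=g[86:102,412:430]; m=(s<150); ys,xs=np.nonzero(m); h=(412+xs.mean(),86+ys.mean()); print('hole',h,m.sum(),atz(c,h,72))
def go(A,yawx=None,zr=100):
    A=np.array(A); tgt=np.r_[A,zr]-T@np.array([113.2,2.0,-15.5]); print('tcp target',tgt,'dp',(T.T@(tgt-p)).round(1))
A=atz(c,h,72)[:2]; go(A); go((A+[573,-46.9])/2)
E
```

```text
hole (np.float64(420.41379310344826), np.float64(92.54022988505747)) 87 [573.23394934 -44.60136574  72.        ]
tcp target [467.51737608  -4.0493388   84.57180341] dp [-31.3  57.1  44. ]
tcp target [467.40040141  -5.19865593  84.57180341] dp [-31.   58.2  44. ]
```

jog_arm:
  commands:
    - {"dp":[-0.0078,0.0144,0],"rot":[0,0,0]}
    - {"dp":[-0.0078,0.0144,0],"rot":[0,0,0]}
    - {"dp":[-0.0077,0.0144,0],"rot":[0,0,0]}
    - {"dp":[-0.0077,0.0143,0],"rot":[0,0,0]}
    - {"dp":[0,0,0.011],"rot":[0,0,0]}
    - {"dp":[0,0,0.011],"rot":[0,0,0]}
    - {"dp":[0,0,0.011],"rot":[0,0,0]}
    - {"dp":[0,0,0.011],"rot":[0,0,0]}
    - {"dp":[0,0,0],"rot":[0,0,0]}
    - {"dp":[0,0,0],"rot":[0,0,0]}

```text
time_s: 19.9
tcp_pos: [467.4, -4.8, 83.9]
tool_rot: [-179.9, 0.1, -20.0]
wrist_force: [0.2, -0.4, -1.8]
opening: 28.3
gripper_force: 79.4
```

```bash
python3 - <<'E'
from h import *
p,T=tool(); c=cam('wrist'); im=robot.capture('wrist'); 
save('w9raw',im); st()
for A in([573,-46.9],[573.2,-44.6]): print('axle',proj(c,[*A,72]))
b=im[:140,220:430].copy(); b=cv2.resize(b,None,fx=3,fy=3,interpolation=cv2.INTER_NEAREST); save('w9',b)
for X in([113.2,2,-15.5],): print('ring',proj(c,p+T@X), p+T@X)
E
```

```text
{'time_s': 19.95, 'joints': [-10.5, 12.07, -27.03, 50.94, 0.09, -170.51], 'tcp_pos': [467.9, -4.86, 84.43], 'tool_rot': [-179.92, 0.05, -19.99], 'wrist_force': [1.24, 0.17, -1.29], 'opening': 28.38, 'gripper_force': 79.37}
axle [330.93711208  14.88839547]
axle [325.79833756  16.46189763]
ring [328.84130937  -2.55606434] [573.15794387 -45.35875548  99.17345796]
```

View pics/w9.png

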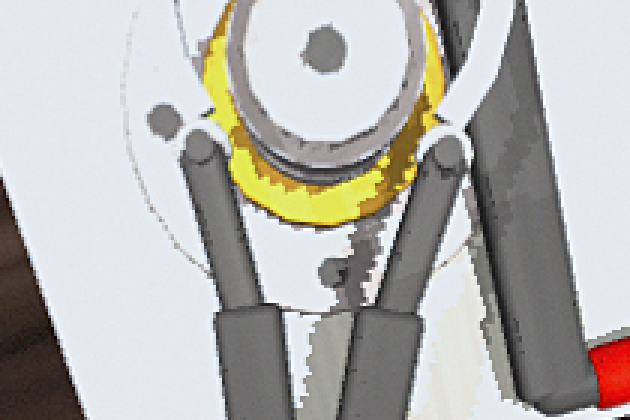

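The hole shows at ~(328,16) in the full picture, between the tips at (287,50) and (369,52). I'll compute the residual offset in the tool frame.

```bash
python3 - <<'E'
from ring import *
p,T=tool(); c=cam('wrist'); im=cv2.imread('pics/w9raw.png'); g=cv2.cvtColor(im,cv2.COLOR_BGR2GRAY)
s=g[4:28,317:340]; m=(s<150); ys,xs=np.nonzero(m); h=(317+xs.mean(),4+ys.mean()); A=atz(c,h,72); print('hole',h,m.sum(),A,T.T@(A-p))
# ring tips in tool at ring height, compare w7
for px in((286.7,50),(369.3,52.3)): print('tip',T.T@(atz(c,px,p[2]+15.5)-p))
E
```

```text
hole (np.float64(327.75925925925924), np.float64(16.296296296296298)) 162 [573.51929862 -45.59310075  72.        ] [113.18768679   2.2010104   12.32538558]
tip [ 96.37009638 -13.4074079  -15.56600817]
tip [ 95.56729901  17.11494347 -15.60912388]
```

The ring is at tool (113.2, 2.0) and the axle at (113.2, 2.2), so it is centred within the measuring error. I'll lower slowly and watch the force.

jog_arm:
  commands:
    - {"dp":[0,0,0.008],"rot":[0,0,0]}
    - {"dp":[0,0,0.008],"rot":[0,0,0]}
    - {"dp":[0,0,0.005],"rot":[0,0,0]}
    - {"dp":[0,0,0.003],"rot":[0,0,0]}
    - {"dp":[0,0,0.002],"rot":[0,0,0]}
    - {"dp":[0,0,0.002],"rot":[0,0,0]}
    - {"dp":[0,0,0],"rot":[0,0,0]}
    - {"dp":[0,0,0],"rot":[0,0,0]}

```text
time_s: 20.75
tcp_pos: [467.8, -5.0, 56.7]
tool_rot: [-179.9, 0.0, -20.0]
wrist_force: [0.6, 0.2, -1.7]
opening: 28.4
gripper_force: 79.4
```

```bash
python3 - <<'E'
from h import *
p,T=tool(); c=cam('wrist'); im=robot.capture('wrist'); save('w10raw',im); s=st(); X=p+T@[113.2,2,-15.5]; print(X)
g=cv2.cvtColor(im,cv2.COLOR_RGB2GRAY); q=proj(c,[573.5,-45.6,72]); print(q)
x,y=int(q[0]),int(q[1]); s=g[max(0,y-13):y+13,x-13:x+13]; ys,xs=np.nonzero(s<150)
if len(xs): h=(x-13+xs.mean(),max(0,y-13)+ys.mean()); A=atz(c,h,72); print(h,len(xs),A,T.T@(A-p))
E
```

```text
{'time_s': 20.8, 'joints': [-10.52, 13.84, -29.28, 46.89, 0.09, -170.51], 'tcp_pos': [467.85, -5.02, 56.69], 'tool_rot': [-179.92, 0.02, -20.01], 'wrist_force': [0.09, 0.22, -2.32], 'opening': 28.56, 'gripper_force': 79.37}
[573.48324421 -45.6595848   72.09755552]
[328.65972137  -2.48422634]
(np.float64(328.4117647058824), np.float64(3.6691176470588234)) 136 [571.75605676 -44.88578881  72.        ] [111.31233909   1.86411772 -15.40137883]
```

jog_arm:
  commands:
    - {"dp":[-0.0005,0,0.002],"rot":[0,0,0]}
    - {"dp":[0,0,0.003],"rot":[0,0,0]}
    - {"dp":[0,0,0.003],"rot":[0,0,0]}
    - {"dp":[0,0,0.003],"rot":[0,0,0]}
    - {"dp":[0,0,0],"rot":[0,0,0]}

```text
time_s: 21.3
tcp_pos: [466.8, -4.7, 45.0]
tool_rot: [-179.9, 0.1, -20.0]
wrist_force: [-0.9, -0.1, -0.5]
opening: 28.3
gripper_force: 79.4
```

jog_arm:
  commands:
    - {"dp":[0,0,0.003],"rot":[0,0,0]}
    - {"dp":[0,0,0.003],"rot":[0,0,0]}
    - {"dp":[0,0,0.002],"rot":[0,0,0]}
    - {"dp":[0,0,0],"rot":[0,0,0]}
    - {"dp":[0,0,0],"rot":[0,0,0]}
    - {"dp":[0,0,0],"rot":[0,0,0]}

```text
time_s: 21.9
tcp_pos: [467.3, -4.8, 37.6]
tool_rot: [-179.9, 0.0, -20.0]
wrist_force: [-0.5, -0.2, -1.4]
opening: 28.0
gripper_force: 79.4
```

```bash
python3 - <<'E'
from h import *
p,T=tool(); c=cam('wrist'); im=robot.capture('wrist'); s=st(); X=p+T@[113.2,2,-15.5]; print(X)
a=im[:140,230:420]; cs=cam('side'); im2=robot.capture('side'); q=proj(cs,[573,-46,50]); x,y=q.astype(int); b=im2[y-30:y+30,x-60:x+30]
k=cv2.INTER_NEAREST
save('w11',np.hstack([cv2.resize(a,(420,310),interpolation=k),cv2.resize(b,(370,310),interpolation=k)]))
E
```

```text
{'time_s': 21.95, 'joints': [-10.5, 15.15, -30.74, 44.12, 0.09, -170.49], 'tcp_pos': [467.34, -4.79, 37.66], 'tool_rot': [-179.92, 0.02, -20.01], 'wrist_force': [0.54, -0.12, -3.24], 'opening': 28.54, 'gripper_force': 79.38}
[573.02058093 -45.42162368  53.06319762]
```

View pics/w11.png

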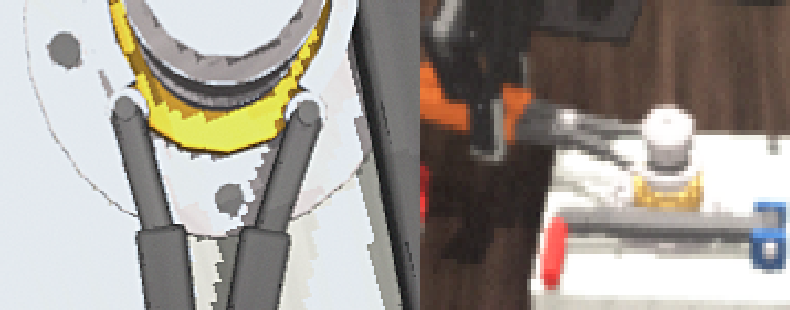

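The left crop shows the ring tips straddling the shaft evenly, and the right one shows the ring round the shaft at groove height with the clamp level. The forces are only the pliers' weight. I'll make a small height trim, settle, then hand in.

jog_arm:
  commands:
    - {"dp":[0,0,0.001],"rot":[0,0,0]}
    - {"dp":[0,0,0],"rot":[0,0,0]}
    - {"dp":[0,0,0],"rot":[0,0,0]}
    - {"dp":[0,0,0],"rot":[0,0,0]}
    - {"dp":[0,0,0],"rot":[0,0,0]}

```text
time_s: 22.5
tcp_pos: [467.2, -4.8, 36.5]
tool_rot: [-179.9, 0.0, -20.0]
wrist_force: [-0.8, -0.1, -2.0]
opening: 28.4
gripper_force: 79.4
```

```bash
python3 -c "
from h import *
s=st()
print(robot.close_job())"
```

```text
{'time_s': 22.5, 'joints': [-10.5, 15.23, -30.82, 43.97, 0.09, -170.49], 'tcp_pos': [467.21, -4.79, 36.54], 'tool_rot': [-179.92, 0.04, -20.01], 'wrist_force': [-0.76, -0.11, -1.96], 'opening': 28.42, 'gripper_force': 79.38}
the job is handed in; nothing more can be done
None
```

I handed the job in at 22.5 s with the clamp closed and the squeezed pliers holding the spread ring round the axle, about level with the groove by my measurements; no verdict came back, and I viewed 12 pictures against the limit of 10.

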